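Quiet the tuning bar with a light touch

TASK

The tuning bar on the top bamboo tier has been left humming: rest your fingertips lightly on its blue damper pad, so that the pad dips a little without being pushed to its stop, keep them there for about a second, then come away so that the pad springs back up. Do not grasp, shove or lift the tuning bar, do not press its orange pad, and leave all the other toys untouched.

Things in the scene. Friction and masses are not known exactly. Their poses are not given: they have to be found in the camera images.
- blue_pad_top (a point): the spot to touch: centre of the flat top of the blue damper pad, a blue disc 34 mm across and 16 mm thick at one end of the tuning bar. At rest this top is 62 mm above the top tier's surface. It stands 17 mm above the aluminium bar, and no other toy stands higher than it. The pad moves only straight down, against a soft spring; the point moves with it
- blue_pad (a joint): how far the blue pad is pressed down, m: 0 at rest (up), 0.012 at its hard stop. The spring takes 0.9 N per mm (about 11 N at the stop) and lifts the pad back when it is let go
- orange_pad (a joint): the same for the orange pad, the blue one's twin at the other end (160 mm from it, centre to centre). It is to be left alone
- tuning_bar: the tuning bar as a whole: walnut sound box 200 x 56 x 30 mm, standing loose (about 0.6 kg) on the top tier, with an aluminium bar 118 x 30 x 8 mm above its middle (top of the bar 45 mm above the underside) and a damper pad at each end. Origin: centre of the box's underside; x along the length, towards the blue pad (whose centre is at x = +80 mm, orange at x = -80 mm); z up. It may lie at any yaw
- tiers: the fixed bamboo tiers: three stepped boards, 336 mm deep in x, whose surfaces are 50, 115 and 180 mm above the table, with edge lips 6 mm high. The steps go down towards the tiers' -y: the lowest board spans y = -364 to +364 mm, the middle one from -204 mm, the top one from -64 mm, all to +364 mm. Origin: on the table, under the middle of the lowest board; z up
- gear_spinner: yellow plastic gear spinner: a yellow toothed wheel, 75 mm across, free to turn on a white foot 68 mm across; 43 mm tall. Stands on the top tier. Bystander. Origin: centre of its underside, z up
- walnut_egg: dark walnut ridged egg, 48 mm across, 62 mm tall, standing on its flattened end on the top tier. Bystander. Origin: centre of its underside, z up
- green_ring: green plastic ring lying flat, 68 mm outside, 36 mm inside, 22 mm tall, on the middle tier. Bystander. Origin: centre of its underside
- nesting_cup: small white open cup, 60 mm across the rim, 45 mm tall, on the middle tier. Bystander. Origin: centre of its underside
- suction_spinner: red silicone suction spinner with three arms, 72 mm across, 44 mm tall, on the lowest tier. Bystander. Origin: centre of its underside
- acrylic_cube: clear acrylic cube of 50 mm, on the lowest tier. Bystander. Origin: centre of its underside
Not all that is in view belongs to the job. There is more than one size of the tuning_bar; the job needs the smaller.

How it is judged:
On the way:
1. the fingertips rest on the blue pad and hold it 2 to 11 mm down for 0.6 s (value of joint blue_pad between 0.002 and 0.011 m and contact force between the fingers and tuning_bar above 0.5 N), for 0.6 s.
At the end, for the whole second after the job is handed in: After the touch, both pads are up again (within 1 mm); the tuning bar stands level and at rest within 12 mm of where it was (its blue pad within 15 mm); every other toy is at rest within 10 mm of where it was (value of joint each of blue_pad, orange_pad below 0.001 m and distance of tuning_bar from where it was at the start of the episode below 0.012 m and distance of blue_pad_top from where it was at the start of the episode below 0.015 m and angle between tuning_bar's own z axis and vertical below 0.05 rad and linear speed of each of tuning_bar, gear_spinner, walnut_egg, green_ring, nesting_cup, suction_spinner, acrylic_cube below 0.02 m/s and distance of each of gear_spinner, walnut_egg, green_ring, nesting_cup, suction_spinner, acrylic_cube from where it was at the start of the episode below 0.01 m).
It fails at once if the blue pad is pushed to its stop or pressed hard (more than 11 mm down, or more than 15 N on the tuning bar) (value of joint blue_pad above 0.011 m or contact force between the fingers and tuning_bar above 15 N).
It fails at once if the orange pad is pressed (more than 1.5 mm) (value of joint orange_pad above 0.0015 m).
It fails at once if the tuning bar is shoved, lifted or tipped (more than 12 mm, or 20 mm at its blue pad, or 0.12 rad) (distance of tuning_bar from where it was at the start of the episode above 0.012 m or distance of blue_pad_top from where it was at the start of the episode above 0.02 m or angle between tuning_bar's own z axis and vertical above 0.12 rad).
It fails at once if the robot touches any other toy (over 0.5 N) (contact force between any of the arm, the fingers and gear_spinner above 0.5 N or contact force between any of the arm, the fingers and walnut_egg above 0.5 N or contact force between any of the arm, the fingers and green_ring above 0.5 N or contact force between any of the arm, the fingers and nesting_cup above 0.5 N or contact force between any of the arm, the fingers and suction_spinner above 0.5 N or contact force between any of the arm, the fingers and acrylic_cube above 0.5 N).
It fails at once if any other toy is moved (over 10 mm) (distance of any of gear_spinner, walnut_egg, green_ring, nesting_cup, suction_spinner, acrylic_cube from where it was at the start of the episode above 0.01 m).
It also fails if it takes over 35 s, if anything falls off the work surface, if the arm or the gripper's body presses on something with over 40 N, if the wrist force passes 120 N, or if a joint passes its speed limit or range.

ROBOT

A 7-joint arm with a two-finger parallel gripper is mounted at the origin on the work surface. World frame = base frame: x ahead of the robot, y to its left, z up, the work surface at z = 0. Lengths are in m, angles in rad, forces in N, time in s.
With the tool pointing down it reaches from about 0.375 to 0.925 m from the base axis. Payload 3.1 kg.
Tool frame: the origin (TCP) lies between the finger pads; the fingertips stand 19 mm ahead of it and the grasp point (between the pads) is the TCP; z points along the fingers, y is the direction in which the jaws open and shut (so a half turn about z gives the same grasp; the last joint's range is limited). The gripper opens to 85 mm and grips with 20 to 120 N. Pads are 22 mm wide; open, the fingers measure 114 mm over their backs; the gripper's body (76 mm by 85 mm) begins 54 mm behind the grasp point. The pads swing forward as they close: fully open they stand 13 mm farther back than shut.
Start: joints at [-1.291, 0.383, 0.044, 1.598, -0.018, 1.161, -0.05], TCP at [0.24, 0.604, 0.25] pointing down, gripper open.
Joint ranges: [-2.61, 2.61], [-0.41, 2.15], [-1.48, 1.57], [0, 2.5], [-1.57, 4.71], [0.05, 1.97], [-2.85, 2.85]. Speed limits (rad/s): [2.79, 2.79, 3.14, 3.14, 3.14, 3.14, 3.14].

INTERFACE

Orientations are given as a unit quaternion [x, y, z, w].
In Python, from bench import move_ptp, movel, move_j, move_gripper, pause, inverse_kinematics, read_camera, camera_params, MotionError, sign_off, look_for, tip_of, read_time_s, read_qpos, read_joint_vel, read_effort, read_eef_pos, read_tcp_rot, read_ft_force, read_ft_torque, read_finger_gap gives the robot as it stands. Calls block until the motion is done:
- move_ptp(position, orientation): joint-space move of the TCP to a pose.
- movel(position, orientation=None, speed=0.15): straight line of the TCP; orientation=None keeps the orientation; speed is the mean speed in m/s.
- move_j(angles): joint-space move.
- move_gripper(opening, effort=None): finger opening in m; effort is the grip in N (None keeps the last); returns when the fingers have stopped.
- pause(seconds).
- inverse_kinematics(position, orientation): joint angles nearest the present ones, or None.
- read_camera(name): name is "side" or "top"; returns the picture (400x640x3 uint8, red, green, blue); there is no depth.
- camera_params(name): a dict with "K" (3x3 intrinsics, pixels), "dist_coeffs" ([k1, k2, p1, p2, k3] as OpenCV has them; the pictures are not rectified), "camera_from_world" (4x4, takes a point from world to camera coordinates). Camera axes: x right, y down, z forward; pixel columns grow to the right and rows downward; lengths in m; the calibration is good to about 2 mm. A picture is of the moment at which its call begins. camera_params takes no time and is no camera call.
A pose or a line that the arm cannot do raises MotionError and nothing moves.
- sign_off(): hands the job in, once; it reports no verdict.
Trained networks look in the newest picture that a camera, given by its name, has taken for a name from the list of things; names that differ only in an ending like _2 or _b are one class to them, and where a whole thing is asked for, a point or a joint stands for the part that bears it (a point fixed in the world has none). Each returns a list of dicts, best first, with "confidence" (0 to 1); they miss things now and then, are a little off and sometimes report something else, mostly with a low value. They report only what shows in the picture. A call takes as long as a camera call. They do not tell look-alikes from the thing itself.
- look_for(camera, name): "at" ([column, row] in pixels, amid what is visible of it).
- tip_of(camera, name): "at" ([column, row] in pixels: a listed point, or the origin of a listed thing).
Readings, each from a call of its own:
- read_time_s(): time.
- read_qpos(): joint angles.
- read_joint_vel(): joint speeds.
- read_effort(): joint torques, N m.
- read_eef_pos(): TCP position.
- read_tcp_rot(): TCP orientation.
- read_ft_force(): force on the tool from outside, world axes, zero at the start.
- read_ft_torque(): the same for the moment, N m.
- read_finger_gap(): finger opening in m.
Only numpy, scipy, OpenCV 4.12 (cv2) and the standard library are available. Lean on these libraries where they do the work, as an engineer would, in place of code of your own. Each camera call takes 0.05 s, during which the arm holds its last target.

## Working session

There is one attempt and no reset: what is moved stays moved. The work goes in short steps, each a Python script; the robot and the scene stay as the last script left them, time stands still between calls to the robot, and variables do not carry over. Pictures are saved under pics/ and viewed, and the job is handed in when it is done.

```bash
ls; mkdir -p pics; python3 - <<'E'
from bench import *
import cv2
for c in ("side","top"):
    im=read_camera(c); cv2.imwrite(f"pics/{c}0.png",im[:,:,::-1])
    p=camera_params(c); print(c,p)
    for n in ("blue_pad_top","tuning_bar","tiers"):
        print(n,"L",look_for(c,n)); print(n,"T",tip_of(c,n))
print(read_time_s(),read_eef_pos(),read_tcp_rot(),read_ft_force(),read_finger_gap())
E
```

```text
pics
side {'K': array([[426.35637851,   0.        , 326.18289205],
       [  0.        , 426.35637851, 196.7305992 ],
       [  0.        ,   0.        ,   1.        ]]), 'dist_coeffs': array([-0.05500572,  0.        ,  0.        ,  0.        ,  0.        ]), 'camera_from_world': array([[ 0.7957743 , -0.60554357,  0.00776235, -0.35618822],
       [-0.3486841 , -0.46862739, -0.81166974,  0.25245432],
       [ 0.49513904,  0.64319931, -0.58406504,  1.20390741],
       [ 0.        ,  0.        ,  0.        ,  1.        ]])}
blue_pad_top L [{'at': [311.5, 341.1], 'confidence': 0.66}, {'at': [385.0, 210.9], 'confidence': 0.31}]
blue_pad_top T [{'at': [311.8, 337.6], 'confidence': 0.69}, {'at': [383.9, 159.7], 'confidence': 0.63}]
tuning_bar L [{'at': [318.5, 322.7], 'confidence': 0.89}, {'at': [366.6, 162.8], 'confidence': 0.86}, {'at': [381.5, 224.6], 'confidence': 0.16}]
tuning_bar T [{'at': [363.7, 167.3], 'confidence': 0.89}, {'at': [315.4, 324.9], 'confidence': 0.86}, {'at': [379.4, 228.4], 'confidence': 0.56}, {'at': [411.3, 268.7], 'confidence': 0.3}]
tiers L [{'at': [384.4, 210.9]
[... 578 characters left out ...]
       [ 0.        ,  0.        ,  0.        ,  1.        ]])}
blue_pad_top L [{'at': [454.0, 315.8], 'confidence': 0.69}, {'at': [440.9, 135.2], 'confidence': 0.69}, {'at': [350.8, 130.3], 'confidence': 0.67}]
blue_pad_top T [{'at': [453.2, 318.1], 'confidence': 0.67}]
tuning_bar L [{'at': [417.3, 285.0], 'confidence': 0.98}, {'at': [316.5, 140.7], 'confidence': 0.9}]
tuning_bar T [{'at': [320.3, 144.7], 'confidence': 0.86}, {'at': [412.9, 282.8], 'confidence': 0.55}]
tiers L [{'at': [336.8, 155.3], 'confidence': 0.79}]
tiers T []
0.7 [0.23974586 0.60420448 0.25034164] [ 1.87741951e-01  9.82218385e-01  5.64052753e-05 -5.47687807e-06] [ 0.0034878  -0.21448614  0.03386566] 0.08532569506065801
```

View pics/side0.png

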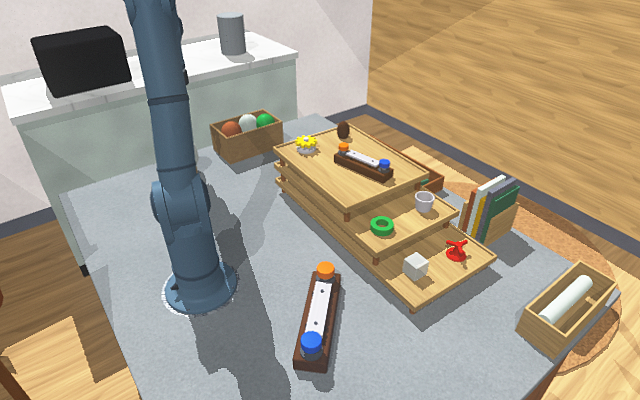

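View pics/top0.png

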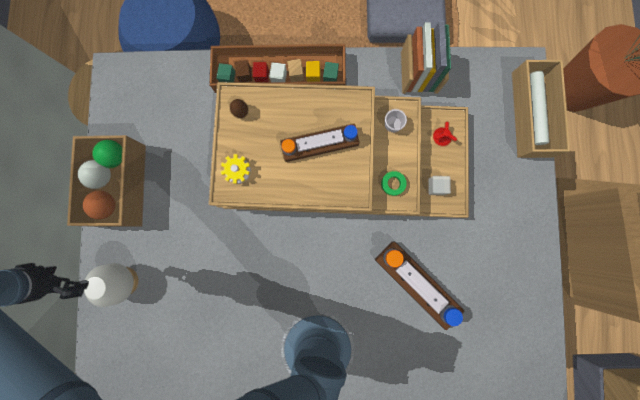

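Candidates for the tuning bar and its blue pad:
- Bar on the top tier: blue pad at top (350,131) and side (384,162).
- Larger bar on the table: blue pad at top (454,316) and side (311,341).

The description (smaller, on the top tier) points to the first one. I'll measure it and check it in a crop.

```bash
cat > h.py <<'E'
import cv2,numpy as np
from bench import *
def ray(c,uv):
    p=camera_params(c);T=p["camera_from_world"];R,t=T[:3,:3],T[:3,3]
    n=cv2.undistortPoints(np.array([[uv]],float),p["K"],p["dist_coeffs"])[0,0]
    return -R.T@t, R.T@np.array([n[0],n[1],1.])
def atz(c,uv,z):
    o,d=ray(c,uv); return o+d*(z-o[2])/d[2]
def tri(a,b):
    (o1,d1),(o2,d2)=ray("top",a),ray("side",b)
    s=np.linalg.lstsq(np.c_[d1,-d2],o2-o1,rcond=None)[0]
    p,q=o1+s[0]*d1,o2+s[1]*d2; return (p+q)/2,np.linalg.norm(p-q)
def proj(c,P):
    p=camera_params(c);T=p["camera_from_world"]
    return cv2.projectPoints(np.array([P],float),cv2.Rodrigues(T[:3,:3])[0],T[:3,3],p["K"],p["dist_coeffs"])[0][0,0]
def blobs(im,lo,hi):
    m=cv2.inRange(cv2.cvtColor(im,cv2.COLOR_RGB2HSV),lo,hi)
    n,l,s,c=cv2.connectedComponentsWithStats(m)
    return [(np.round(c[i],1),s[i]) for i in range(1,n) if s[i][4]>15]
E
python3 - <<'E'
from h import *
for c in("side","top"):
    im=cv2.imread(f"pics/{c}0.png")[:,:,::-1].copy()
    print(c,"blue",blobs(im,(108,170,100),(125,255,255)))
    print(c,"or",blobs(im,(8,190,180),(18,255,255)))
    u,v=((384,162) if c=="side" else (335,140))
    cr=im[v-40:v+40,u-60:u+50]; cv2.imwrite(f"pics/{c}crop.png",cv2.resize(cr,None,fx=7,fy=7,interpolation=cv2.INTER_CUBIC)[:,:,::-1])
E
```

```text
side blue [(array([384.2, 161.9]), array([380, 159,   9,   7,  43], dtype=int32)), (array([310.5, 341.7]), array([301, 331,  21,  23, 356], dtype=int32))]
side or [(array([343.2, 144.9]), array([339, 142,   9,   6,  42], dtype=int32)), (array([325. , 267.7]), array([317, 262,  17,  12, 164], dtype=int32))]
top blue [(array([350. , 131.8]), array([344, 126,  13,  13, 133], dtype=int32)), (array([452.8, 316.6]), array([444, 308,  19,  18, 254], dtype=int32))]
top or [(array([287.8, 145.1]), array([282, 139,  13,  13, 133], dtype=int32)), (array([394.3, 258.2]), array([386, 250,  17,  17, 222], dtype=int32))]
```

View pics/sidecrop.png

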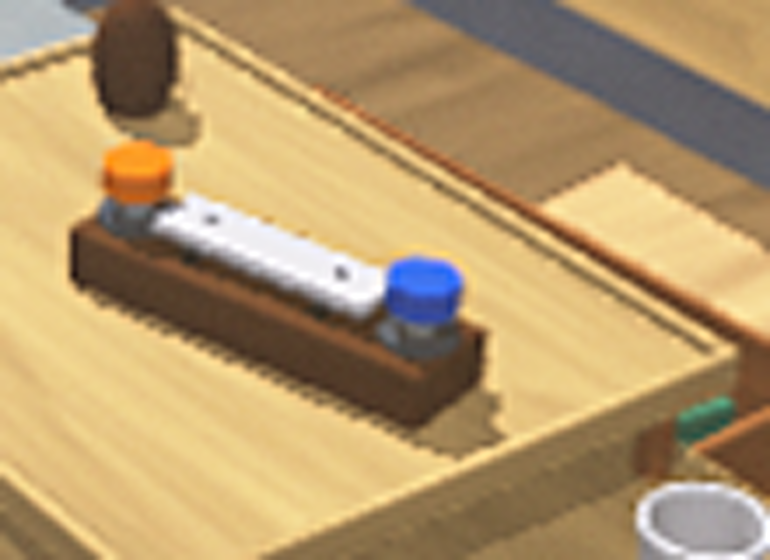

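View pics/topcrop.png

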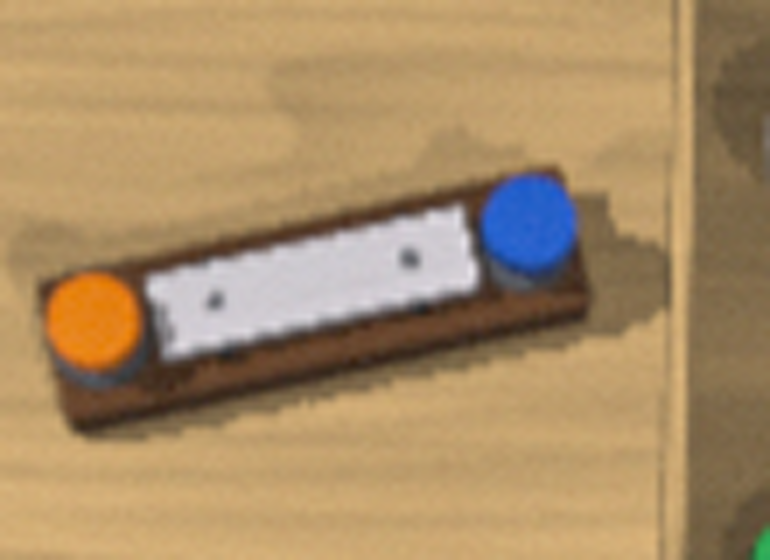

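```bash
python3 - <<'E'
from h import *
B=atz("top",(350,131.5),.242);O=atz("top",(288,145),.242)
print(B,O,np.linalg.norm(B-O))
print("proj side",proj("side",B),proj("side",O))
print(atz("side",(384.2,161),.242))
print(tri((350,131.5),(384.2,161)))
b=atz("top",(453,316.6),.08);o=atz("top",(394.3,258.2),.08);print("big",np.linalg.norm(b-o))
print("egg,gear", atz("top",(238,106),.23),atz("top",(235,169),.22))
E
```

```text
[ 0.59729832 -0.08951443  0.242     ] [0.56400893 0.0651797  0.242     ] 0.15823545061641067
proj side [383.53338511 160.63020027] [343.12739617 144.0375104 ]
[ 0.59742185 -0.09232652  0.242     ]
(array([ 0.59849319, -0.09015577,  0.24035867]), np.float64(0.0017543564072287215))
big 0.2300442791767708
egg,gear [0.67028181 0.19588754 0.23      ] [0.5081916  0.20241061 0.22      ]
```

Both views agree. The pads on the tier bar are 158 mm apart (160 expected), while the table bar measures 230 mm, so the tier bar is the smaller one. Its blue pad top is at about (0.598, -0.090, 0.242). Next I'll raise the arm, shut the gripper and move above the pad.

```bash
python3 - <<'E'
from h import *
from scipy.spatial.transform import Rotation as R
p=read_eef_pos(); movel([p[0],p[1],.38],speed=.2)
move_gripper(0.0,20); print("gap",read_finger_gap())
B=[.598,-.0905]
r0=R.from_quat(read_tcp_rot()); 
best=None
for a in np.arange(-180,180,15):
    q=(R.from_euler('z',a,degrees=True)*R.from_quat([0,1,0,0])).as_quat() if 0 else (R.from_euler('z',a,degrees=True)*R.from_quat([1,0,0,0])).as_quat()
    j=inverse_kinematics([*B,.34],q)
    if j is None: continue
    d=abs(np.array(j)-read_qpos()).max()
    if best is None or d<best[0]: best=(d,a,q,j)
print(best)
move_ptp([*B,.34],best[2])
print(read_eef_pos(),read_ft_force(),read_time_s())
for c in("side","top"):
    im=read_camera(c); cv2.imwrite(f"pics/{c}1.png",im[:,:,::-1])
E
```

```text
gap -3.5446456817024135e-05
(np.float64(0.8765739659686864), np.int64(30), array([0.96592583, 0.25881905, 0.        , 0.        ]), array([-0.65924614,  0.32184996,  0.92797699,  1.63571654, -0.26462135,
        1.31732627, -0.73608961]))
[ 0.59843352 -0.08875697  0.33981666] [ 0.02250747 -0.09973431 -0.26905294] 5.025
```

```bash
python3 - <<'E'
import cv2,numpy as np
a=cv2.imread("pics/side1.png")[90:200,320:450];b=cv2.imread("pics/top1.png")[90:200,270:400]
cv2.imwrite("pics/both1.png",np.hstack([cv2.resize(x,(390,330),interpolation=cv2.INTER_CUBIC) for x in(a,b)]))
E
```

```text
(no output)
```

View pics/both1.png

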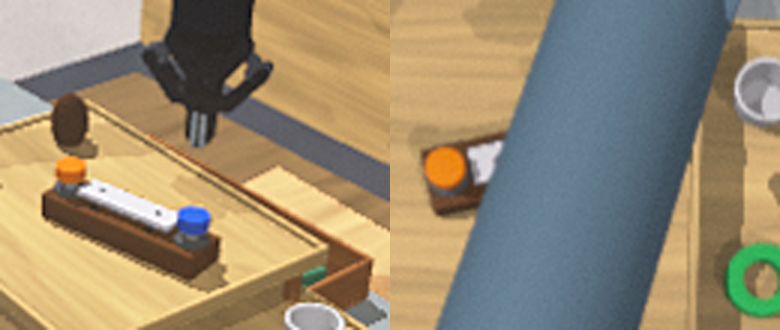

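The side view shows the shut fingertips above the blue pad, with the tip at about (387,137) and the pad at (384,162). The arm hides the pad in the top view. I'll descend slowly in steps and watch the force.

```bash
python3 - <<'E'
from h import *
print("expected tip px",proj("side",[.598,-.089,.321]))
x,y=.598,-.0905
movel([x,y,.272],speed=.08); pause(.3)
f0=read_ft_force(); print(read_eef_pos(),f0)
z=.272; hit=None
while z>.248:
    z-=.0015; movel([x,y,z],speed=.02); pause(.08)
    f=read_ft_force()-f0; print(round(z,4),read_eef_pos().round(4),f.round(2))
    if f[2]>4 or np.linalg.norm(f)>8: break
im=read_camera("side"); cv2.imwrite("pics/side2.png",cv2.resize(im[110:190,330:440],None,fx=6,fy=6)[:,:,::-1])
for i in range(5): print((read_ft_force()-f0).round(2),read_eef_pos().round(4)); pause(.1)
print(read_time_s())
E
```

```text
expected tip px [385.85696275 137.45407817]
[ 0.59822276 -0.09052815  0.2723978 ] [-0.05861139  0.3734678  -0.23286548]
0.2705 [ 0.598  -0.0905  0.2704] [-0.59 -0.42 -0.05]
0.269 [ 0.598  -0.0905  0.2689] [ 0.04 -0.56  0.53]
0.2675 [ 0.598  -0.0905  0.2674] [-0.21  0.05  0.46]
0.266 [ 0.598  -0.0905  0.266 ] [-0.35 -0.88 -0.2 ]
0.2645 [ 0.598  -0.0905  0.2645] [-0.17  0.62 -0.07]
0.263 [ 0.598  -0.0905  0.263 ] [ 0.99 -0.16 -0.61]
0.2615 [ 0.598  -0.0905  0.2615] [-0.32 -1.54  0.76]
0.26 [ 0.5982 -0.0906  0.2602] [ 0.32 -0.63  0.5 ]
0.2585 [ 0.5983 -0.0906  0.2588] [1.17 0.02 2.2 ]
0.257 [ 0.5983 -0.0905  0.2573] [ 0.43 -0.15  3.93]
0.2555 [ 0.5983 -0.0906  0.2558] [ 0.65 -0.19  5.35]
[-0.01 -0.75  4.73] [ 0.5983 -0.0906  0.2558]
[ 0.06 -0.47  4.4 ] [ 0.5982 -0.0906  0.2557]
[ 0.29 -0.88  5.46] [ 0.5982 -0.0906  0.2557]
[ 0.93 -0.1   5.54] [ 0.5982 -0.0906  0.2557]
[-0.   -0.58  5.15] [ 0.5983 -0.0906  0.2557]
10.6417
```

View pics/side2.png

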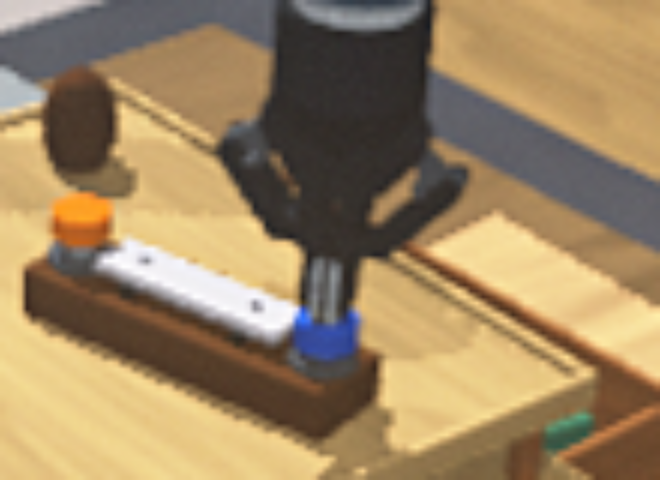

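The fingertips sit on the middle of the blue pad at about 5.1 N, which is roughly 5.6 mm down. The bar hasn't shifted. I'll hold a little longer, then lift straight up.

```bash
python3 - <<'E'
from h import *
pause(.6); print(read_ft_force())
movel([.598,-.0905,.275],speed=.03); movel([.598,-.0905,.38],speed=.15)
move_ptp([.24,.604,.38],[.1877,.9822,0,0]); pause(.4)
for c in("side","top"):
    im=read_camera(c); cv2.imwrite(f"pics/{c}3.png",im[:,:,::-1])
    print(c,[b for b in blobs(im,(108,170,100),(125,255,255))],[b for b in blobs(im,(8,190,180),(18,255,255))])
    old=cv2.imread(f"pics/{c}0.png")[:,:,::-1]
    s=(slice(120,290),slice(270,500)) if c=="side" else (slice(80,220),slice(205,475))
    d=np.abs(im[s].astype(int)-old[s]).max(2); print("diff",d.max(),(d>40).sum())
print(read_ft_force(),read_eef_pos(),read_time_s())
E
```

```text
[ 2.0584473  -0.28057927  4.9312218 ]
side [(array([384.2, 161.9]), array([380, 159,   9,   7,  43], dtype=int32)), (array([310.4, 341.3]), array([301, 331,  21,  23, 339], dtype=int32))] [(array([343.2, 144.9]), array([339, 142,   9,   6,  42], dtype=int32)), (array([325.1, 267.7]), array([317, 262,  17,  13, 164], dtype=int32))]
diff 30 0
top [(array([350.1, 131.8]), array([344, 126,  13,  13, 135], dtype=int32)), (array([452.9, 316.6]), array([444, 308,  19,  18, 257], dtype=int32))] [(array([287.8, 145.1]), array([282, 139,  13,  13, 132], dtype=int32)), (array([394.3, 258.2]), array([386, 250,  17,  17, 223], dtype=int32))]
diff 26 0
[0.13371703 0.17191632 0.9849634 ] [0.23995896 0.60400828 0.37997292] 16.15
```

Both pads are back at their starting pixels, and the tier region matches the first pictures in both views.

```bash
python3 -c "
from bench import *
print(sign_off())"
```

```text
the job is handed in; nothing more can be done
None
```

I pressed the blue pad of the smaller tuning bar on the top tier with shut fingertips, held it, let it spring back, and handed the job in. The robot clock read about 16 s of the 35 s allowed, and sign-off gives no verdict.

- **Which bar:** its pads measure 158 mm apart (160 expected). The look-alike on the table measures 230 mm.
- **The touch:** the wrist force was about 5 N for over 1 s. From the spring rate that is roughly 5.6 mm down, which I inferred because the pad travel can't be read directly.
- **Afterwards:** both pads are within 0.1 px of where they started in both cameras. The tier areas of both views show no pixel change above noise, so the other toys look unmoved.
- **Disagreements:** the two cameras differed by up to 3 mm on the pad's position. The wrist force readings jittered by about 0.5–1.5 N. No check failed.

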